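# Run the weld probe along the clamped bracket's seam

### The job

Take the yellow-handled inspection probe from the grey stand and, holding it upright, guide its tip in one slow pass (about 3 cm/s) along the copper-coloured weld seam of the bracket clamped in the blue jig, from the green dot end to the red dot end, touching lightly or just above the bead. Then lower the probe back into its hole in the stand until its guard rests on top, without dropping it, and let go; leave the red-handled scriber in its place and do not press hard on the bracket.

Things in the scene. Friction and masses are not known exactly. Their poses are not given: they have to be found in the camera images.
- probe: Upright pencil-like probe, YELLOW handle, in one hole of the stand. Origin at the point of its tip, z up along the handle. From the tip: steel shaft (4 mm across, 10 mm from 20 mm up) to 70 mm, black guard 44 mm across at 70 to 76 mm, round handle 22 mm across at 76 to 141 mm (grip at 112 mm). 0.08 to 0.16 kg. In the stand it hangs by its guard, tip 15 mm above the table.
- scriber: Scriber of the same shape, size and origin as the probe but with a RED handle, standing in the other hole of the stand. Not used.
- stand: Fixed grey block, 70 mm (its x) by 170 mm (its y) and 85 mm high, origin at the centre of its underside, z up. Two square through holes, 22 mm wide, at its y = -50 mm and y = +50 mm (x = 0); one holds the probe, the other the scriber, in either order.
- jig: Fixed blue plate 290 (x) x 120 mm; origin at its underside's centre, z up. Clamped on it along x: a steel channel 200 x 60 mm. Its copper weld bead, 8 mm wide, runs along y = 0 from x = -60 (green dot beyond) to x = +60 mm (red dot beyond), top 63 mm above the origin. End stops with clamps at x = 90 to 131 mm either side, up to 80 mm high. A similar bracket lying loose is not the one.

How it is judged (in metres and radians):
On the way, in this order (a step that is already met when the one before it is completed fails the run):
1. probe tip at the green end of the seam (45 to 85 mm before its middle), upright, tip within 12 mm sideways of the seam and no more than 15 mm above the bead, for 0.25 s (x of probe in the frame of jig between -0.085 and -0.045 m and y of probe in the frame of jig between -0.012 and 0.012 m and z of probe in the frame of jig below 0.078 m and angle between probe's own z axis and vertical below 0.35 rad), for 0.25 s.
2. tip over the second part of the seam (43 to 15 mm before its middle), upright, tip within 12 mm sideways of the seam and no more than 15 mm above the bead, for 0.25 s (x of probe in the frame of jig between -0.043 and -0.015 m and y of probe in the frame of jig between -0.012 and 0.012 m and z of probe in the frame of jig below 0.078 m and angle between probe's own z axis and vertical below 0.35 rad), for 0.25 s.
3. tip over the middle of the seam (within 13 mm), upright, tip within 12 mm sideways of the seam and no more than 15 mm above the bead, for 0.25 s (x of probe in the frame of jig between -0.013 and 0.013 m and y of probe in the frame of jig between -0.012 and 0.012 m and z of probe in the frame of jig below 0.078 m and angle between probe's own z axis and vertical below 0.35 rad), for 0.25 s.
4. tip over the fourth part of the seam (15 to 43 mm past its middle), upright, tip within 12 mm sideways of the seam and no more than 15 mm above the bead, for 0.25 s (x of probe in the frame of jig between 0.015 and 0.043 m and y of probe in the frame of jig between -0.012 and 0.012 m and z of probe in the frame of jig below 0.078 m and angle between probe's own z axis and vertical below 0.35 rad), for 0.25 s.
5. tip at the red end of the seam (45 to 85 mm past its middle), upright, tip within 12 mm sideways of the seam and no more than 15 mm above the bead, for 0.25 s (x of probe in the frame of jig between 0.045 and 0.085 m and y of probe in the frame of jig between -0.012 and 0.012 m and z of probe in the frame of jig below 0.078 m and angle between probe's own z axis and vertical below 0.35 rad), for 0.25 s.
At the end, for the whole second after the job is handed in: The probe stands in a hole of the stand (tip within 12 mm of the hole's axis in the stand's x and y), its guard on the stand's top (tip no more than 22 mm above the stand's underside), within 0.12 rad of upright, at rest and released (x of probe in the frame of stand between -0.012 and 0.012 m and z of probe in the frame of stand below 0.022 m and (y of probe in the frame of stand between -0.062 and -0.038 m or y of probe in the frame of stand between 0.038 and 0.062 m) and angle between probe's own z axis and vertical below 0.12 rad and linear speed of probe below 0.03 m/s and contact force between the fingers and probe below 0.2 N); the robot touches nothing.
It fails at once if the probe is pressed on the jig or bracket with more than 35 N (contact force between probe and jig above 35 N).
It fails at once if the scriber is taken out or moved by more than 20 mm (distance of scriber from where it was at the start of the episode above 0.02 m).
It fails at once if the probe is dropped: it moves faster than 0.7 m/s while no finger touches it (contact force between the fingers and probe below 0.1 N and linear speed of probe above 0.7 m/s).
It also fails if it takes over 67 s, if anything falls off the work surface, if the arm or the gripper's body presses on something with over 40 N, if the wrist force passes 120 N, or if a joint passes its speed limit or range.

### The arm

A 6-joint arm with a two-finger parallel gripper is mounted at the origin on the work surface. World frame = base frame: x ahead of the robot, y to its left, z up, the work surface at z = 0. Lengths are in mm, angles in rad, forces in N, time in s.
With the tool pointing down it reaches from about 350 to 875 mm from the base axis. Payload 4.2 kg.
Tool frame: the origin (TCP) lies at the very end of the fingers, on their centre line; the grasp point (between the pads) lies 19 mm behind it; z points along the fingers, y is the line along which they close (so a half turn about z gives the same grasp; the last joint's range is limited). The gripper opens to 85 mm and grips with 20 to 120 N. Pads are 22 mm wide; open, the fingers measure 114 mm over their backs; the gripper's body (76 mm by 85 mm) begins 54 mm behind the grasp point. The pads swing forward as they close: fully open they stand 13 mm farther back than shut.
Start: joints at [-0.912, 0.385, 0.008, 0, -1.194, -0.259], TCP at [243.284, -575.684, 231.312] pointing down, gripper open.
Joint ranges: [-3.14, 3.14], [-1.21, 2.06], [-1.07, 1.41], [-3.16, 2.05], [-2.99, -0.16], [-3.1, 3.1]. Speed limits (rad/s): [2.79, 2.79, 3.14, 3.14, 3.14, 3.14].

### API

Orientations are given as a unit quaternion [x, y, z, w].
In Python, from bench import arm gives the robot as it stands. The module is installed in compiled form; this text tells all that it offers.
- The arm moves only by the tool drive_tool, never from a script. Its argument "targets" is a list of rows, each a list of 5 numbers: the closure, from -1 (fully open) to 1 (shut), then the shift along the tool's x, y, z in mm, then the turn about the tool's z in degrees. In form: [[grip, tx, ty, tz, roll], ...]. A call has 1 to 12 rows; each row is the pose to reach, as a shift and turn from the pose commanded when the call began, along the tool's axes at that moment; what a row does not reach only later rows make up. A row lasts 1/10 s, in which the tool goes at most 50 mm and 8.59 degrees, less where a joint would pass 70% of its speed; a pose out of reach is approached as far as the arm can. A call with a gripper value outside its range is refused whole. The fingers move at their own pace and stop on an object; the grip force is fixed at half the most. Time passes only in rows, so rows that repeat a pose let the fingers close. It gives the time, the measured TCP pose, the force, the opening and the grip force at its end, in the units of the state.
- arm.read_state(): the state, without advancing time (a new reading comes with each control period).
- arm.get_image(name): name is "scene" or "top" or "wrist"; returns the picture (400x640x3 uint8, blue, green, red); there is no depth.
- arm.camera_params(name): a dict with "fov_y" (degrees; the focal length in pixels is half the picture's height over the tangent of half this angle, whatever the lens; pixels are square), "cx", "cy" (the principal point, pixels), "rvec" (rotation vector, rad) and "tvec" (3), from world to camera coordinates, as OpenCV has them; the wrist camera has in their place "tool_from_camera" (4x4, takes a point from camera to tool coordinates, whose origin is the TCP and whose axes are the flange's). Camera axes: x right, y down, z forward; pixel columns grow to the right and rows downward; lengths in mm; the calibration is good to about 2 mm. A picture is of the moment at which its call begins: read the wrist's pose just before it. camera_params takes no time and is no camera call.
- arm.job_done(): hands the job in; it is judged then, once.
The state is a dict: "clock": time; "joints": joint angles; "joint_vel": joint speeds; "joint_efforts": joint torques, N m; "position": TCP position; "ee_rot": TCP orientation; "contact_force": force on the tool from outside, world axes, zero at the start; "wrist_torque": the same for the moment, N m; "gripper_width": finger opening in mm; "grasp_force": force on a finger pad.
Only numpy, scipy, OpenCV 4.12 (cv2) and the standard library are available. Lean on these libraries where they do the work, as an engineer would, in place of code of your own. Each camera call takes 0.05 s, during which the arm holds its last target. There are 200 camera calls.

## Working session

There is one attempt and no reset: what is moved stays moved. The work goes in short steps, Python scripts to look and compute and a tool call to move; the robot and the scene stay as the last step left them, time stands still between calls to the robot, and variables do not carry over. Pictures are saved under pics/ and viewed, at most 10 in all, crops included, and the job is handed in when it is done.

Besides the shell and the picture viewer there is one more tool, called as name(argument=value, ...), one argument or row to a line, values as JSON. drive_tool: Moves the arm, as the interface text tells. Its arguments: {"type":"object","properties":{"targets":{"type":"array","items":{"type":"array","items":{"type":"number"}}}},"required":["targets"]}

```bash
mkdir -p pics
python3 - <<'E'
from bench import arm
import cv2
s=arm.read_state();print(s)
for n in("scene","top"):
    cv2.imwrite(f"pics/{n}0.png",arm.get_image(n));print(n,arm.camera_params(n))
print(arm.camera_params("wrist"))
E
```

```text
{'clock': 0.0, 'joints': array([-9.12403135e-01,  3.85574766e-01,  6.65510515e-03, -4.89284155e-04,
       -1.19400174e+00, -2.58605019e-01]), 'joint_vel': array([ 0.0020944 , -0.00027879, -0.00013833, -0.00145896,  0.00111138,
       -0.00076007]), 'joint_efforts': array([ 3.56147775e-04, -3.92288733e+01,  1.88400686e+01,  4.18607578e+00,
       -4.62995900e-03, -1.60790353e-05]), 'position': array([ 243.06398178, -575.18069258,  230.2234891 ]), 'ee_rot': array([-1.98476951e-01,  9.80104953e-01,  1.05343801e-03, -2.66382760e-04]), 'contact_force': array([ 0.4053201 , -0.29286886, -0.95003883]), 'wrist_torque': array([-0.01972137, -0.0306197 ,  0.01616004]), 'grasp_force': 0.0, 'gripper_width': 85.23948583136561}
scene {'fov_y': 48.156179743541635, 'cx': 318.38230478333173, 'cy': 209.62564601212884, 'rvec': array([ 1.88697082,  1.37233589, -0.66809309]), 'tvec': array([-152.61497921, -281.39685734, 1298.28912668])}
top {'fov_y': 49.424110954712816, 'cx': 312.99556153606477, 'cy': 199.6592516269597, 'rvec': array([ 2.1826946 , -2.2267764 ,  0.03896707]), 'tvec': array([ -2.91478295, 547.66532773, 759.12534449])}
{'fov_y': 68.78168149207745, 'cx': 316.7567205169042, 'cy': 197.4640122767163, 'tool_from_camera': array([[ 2.56331632e-04, -9.65509580e-01, -2.60367405e-01,
         6.57180438e+01],
       [ 9.99999642e-01,  3.74330308e-05,  8.45688000e-04,
         3.48633790e-01],
       [-8.06773525e-04, -2.60367528e-01,  9.65509244e-01,
        -1.42479004e+02],
       [ 0.00000000e+00,  0.00000000e+00,  0.00000000e+00,
         1.00000000e+00]])}
```

View pics/top0.png

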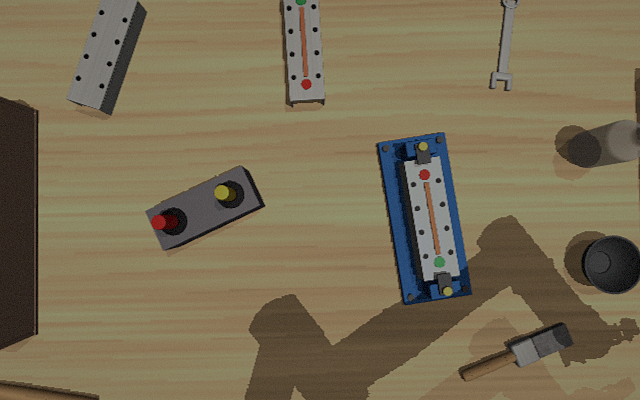

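View pics/scene0.png

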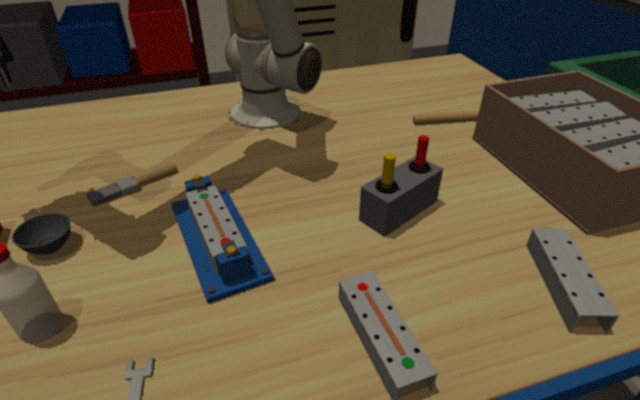

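The top view shows the probe handle's top at about (222,192), the scriber at (158,222), the jig's green dot at (440,262) and its red dot at (425,175). The scene view shows the yellow handle top at (389,156) and the red one at (423,138). I'll measure these next.

```bash
cat > h.py <<'E'
import cv2, numpy as np
from scipy.spatial.transform import Rotation as R
from bench import arm
def rays(name, uv, st=None):
    c=arm.camera_params(name); f=200/np.tan(np.radians(c["fov_y"])/2)
    d=np.array([(uv[0]-c["cx"])/f,(uv[1]-c["cy"])/f,1.])
    if name=="wrist":
        T=c["tool_from_camera"]; Q=R.from_quat(st["ee_rot"]).as_matrix()
        return st["position"]+Q@T[:3,3], Q@T[:3,:3]@d
    M=cv2.Rodrigues(c["rvec"])[0]
    return -M.T@c["tvec"], M.T@d
def onz(name,uv,z,st=None):
    o,d=rays(name,uv,st); return o+d*(z-o[2])/d[2]
def tri(a,b):
    (o,d),(p,e)=a,b; d=d/np.linalg.norm(d); e=e/np.linalg.norm(e)
    t=np.linalg.lstsq(np.c_[d,-e],p-o,rcond=None)[0]
    x,y=o+t[0]*d,p+t[1]*e; return (x+y)/2,np.linalg.norm(x-y)
HUE={"yellow":(22,35),"green":(45,85),"red":(174,6)}
def blobs(im,col,amin=15,smin=130,vmin=60):
    h,s,v=cv2.split(cv2.cvtColor(im,cv2.COLOR_BGR2HSV)); a,b=HUE[col]
    m=((h>=a)&(h<=b) if a<b else (h>=a)|(h<=b))&(s>smin)&(v>vmin)
    n,l,st,c=cv2.connectedComponentsWithStats(m.astype(np.uint8))
    return [(np.round(c[i],1),st[i].tolist()) for i in range(1,n) if st[i][4]>=amin],l
def totool(st,v): return R.from_quat(st["ee_rot"]).inv().apply(v)
E
python3 - <<'E'
from h import *
for n in("top","scene"):
    im=cv2.imread(f"pics/{n}0.png")
    for c in HUE: print(n,c,[(b[0].tolist(),b[1]) for b in blobs(im,c)[0]])
for n,uv in (("green",(440,262)),("red",(425,175))): print(n,onz("top",uv,62).round(1))
for n,a,b in(("probe",(221.5,192),(389,156)),("scriber",(158,222.5),(423,138))):
    p,e=tri(rays("top",a),rays("scene",b)); print(n,p.round(1),round(e,1), onz("top",a,156).round(1))
E
```

```text
top yellow [([420.6, 145.4], [418, 143, 8, 8, 16]), ([223.0, 192.6], [214, 185, 21, 16, 210])]
top green [([300.4, 1.6], [296, 0, 10, 5, 40])]
top red [([305.8, 83.5], [301, 79, 10, 10, 79]), ([424.1, 174.4], [419, 170, 11, 10, 84]), ([158.3, 222.0], [151, 215, 15, 15, 183]), ([171.6, 224.0], [166, 219, 11, 10, 43])]
scene yellow [([388.1, 167.3], [382, 152, 14, 32, 312])]
scene green [([626.2, 53.6], [623, 52, 7, 5, 17]), ([604.4, 57.3], [597, 54, 15, 7, 30]), ([203.5, 195.5], [200, 194, 8, 4, 24]), ([407.7, 362.7], [402, 358, 12, 10, 90])]
scene red [([160.6, 35.7], [128, 0, 67, 74, 3828]), ([421.3, 149.8], [415, 136, 14, 29, 248]), ([224.4, 240.0], [220, 238, 10, 6, 40]), ([2.1, 247.5], [0, 242, 6, 13, 59]), ([362.3, 286.4], [358, 283, 10, 8, 67])]
green [ 439.3 -219.9   62. ]
red [ 582.7 -199.4   62. ]
probe [556.1 117.2 156.1] 0.4 [556.1 117.1 156. ]
scriber [514.3 208.9 154.6] 0.2 [514.3 208.2 156. ]
```

Run:
```python
from h import *
s=arm.read_state()
print(totool(s,np.array([556,117,240])-s["position"]).round(1))
```

```text
[-557.6  515.9   -8.7]
```

drive_tool(
  targets=[
    [-1, -15, 14, 0, 0],
    [-1, -40, 37, -1, 0],
    [-1, -75, 69, -1, 0],
    [-1, -110, 102, -2, 0],
    [-1, -145, 134, -2, 0],
    [-1, -180, 166, -3, 0],
    [-1, -215, 199, -3, 0],
    [-1, -250, 231, -4, 0],
    [-1, -285, 264, -4, 0],
    [-1, -320, 296, -5, 0],
    [-1, -355, 328, -6, 0],
    [-1, -385, 356, -6, 0],
  ],
)

```text
clock: 1.3
position: [459.8, -95.7, 237.4]
ee_rot: [-0.199, 0.98, 0.0, 0.0]
contact_force: [-0.4, -0.6, 0.4]
gripper_width: 85.3
grasp_force: 0.0
```

drive_tool(
  targets=[
    [-1, -32, 30, 0, 0],
    [-1, -64, 60, -1, 0],
    [-1, -96, 90, -2, 0],
    [-1, -125, 116, -2, 0],
    [-1, -148, 138, -3, 0],
    [-1, -163, 152, -3, 0],
    [-1, -173, 160, -3, 0],
    [-1, -173, 160, -3, 0],
    [-1, -173, 160, -3, 0],
  ],
)

```text
clock: 2.2
position: [556.0, 116.0, 240.1]
ee_rot: [-0.198, 0.98, -0.0, -0.001]
contact_force: [0.3, -0.5, 0.3]
gripper_width: 85.2
grasp_force: 0.0
```

Run:
```python
from h import *
s=arm.read_state();im=arm.get_image("wrist");cv2.imwrite("pics/w1.png",im)
print(s["position"],s["ee_rot"],s["clock"])
for b in blobs(im,"yellow",100)[0]: print(b)
```

```text
[555.97647298 115.95442957 240.08196536] [-1.98196678e-01  9.80162121e-01 -1.08001502e-04 -5.29806243e-04] 2.2
(array([319.9, 198.5]), [308, 179, 26, 39, 803])
```

View pics/w1.png

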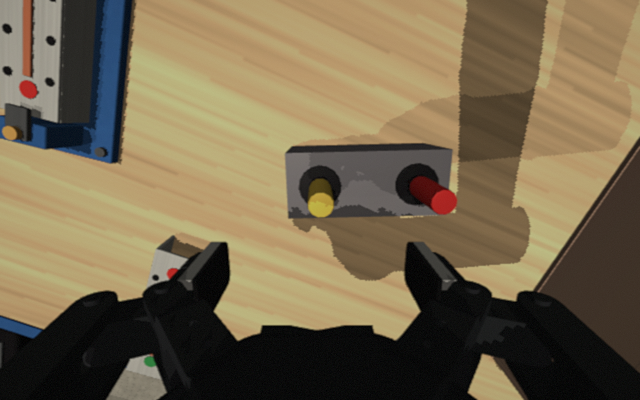

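The wrist view shows the yellow handle's end face at about (320,204), its black guard around (320,187), and the fingers open on either side.

Run:
```python
from h import *
s=arm.read_state()
p=onz("wrist",(320,204.5),156,s);g=onz("wrist",(320,187),91,s);print(p,g)
print(totool(s,p-s["position"]),totool(s,g-s["position"]))
```

```text
[555.86519791 119.10834085 156.        ] [556.02140516 119.98925128  91.        ]
[-1.32602135  3.17302043 84.27585553] [ -1.8575932    3.92370669 149.27550403]
```

drive_tool(
  targets=[
    [-1, -1.5, 3.3, 15, 0],
    [-1, -1.5, 3.3, 35, 0],
    [-1, -1.5, 3.3, 60, 0],
    [-1, -1.5, 3.3, 85, 0],
    [-1, -1.5, 3.3, 105, 0],
    [-1, -1.5, 3.3, 120, 0],
    [-1, -1.5, 3.3, 128, 0],
    [-1, -1.5, 3.3, 132, 0],
    [-1, -1.5, 3.3, 132, 0],
  ],
)

```text
clock: 3.15
position: [556.6, 120.0, 108.5]
ee_rot: [-0.198, 0.98, -0.0, 0.0]
contact_force: [0.1, 0.8, -0.1]
gripper_width: 85.6
grasp_force: 0.0
```

drive_tool(
  targets=[
    [1, 0, 0, 0, 0],
    [1, 0, 0, 0, 0],
    [1, 0, 0, 0, 0],
    [1, 0, 0, 0, 0],
    [1, 0, 0, 0, 0],
    [1, 0, 0, 0, 0],
    [1, 0, 0, 0, 0],
    [1, 0, 0, 0, 0],
    [1, 0, 0, 0, 0],
    [1, 0, 0, 0, 0],
  ],
)

```text
clock: 4.15
position: [556.8, 120.5, 108.7]
ee_rot: [-0.199, 0.98, 0.0, 0.0]
contact_force: [-1.6, -0.7, 4.4]
gripper_width: 20.7
grasp_force: 58.5
```

drive_tool(
  targets=[
    [1, 0, 0, -5, 0],
    [1, 0, 0, -15, 0],
    [1, 0, 0, -30, 0],
    [1, 0, 0, -50, 0],
    [1, 0, 0, -72, 0],
    [1, 0, 0, -95, 0],
    [1, 0, 0, -115, 0],
    [1, 0, 0, -130, 0],
    [1, 0, 0, -138, 0],
    [1, 0, 0, -140, 0],
    [1, 0, 0, -140, 0],
  ],
)

```text
clock: 5.25
position: [556.2, 120.4, 247.9]
ee_rot: [-0.198, 0.98, 0.0, -0.0]
contact_force: [0.3, -0.6, -2.8]
gripper_width: 20.7
grasp_force: 58.7
```

Run:
```python
from h import *
s=arm.read_state();print(s["position"],s["gripper_width"],s["grasp_force"])
# hover: over the green dot side, then refine
print(totool(s,np.array([439.3,-219.9,s["position"][2]])-s["position"]).round(1))
```

```text
[556.17336752 120.37708913 247.86631009] 20.674148746999105 58.66655230522156
[ 2.401e+02 -2.680e+02  1.000e-01]
```

drive_tool(
  targets=[
    [1, 10, -11, 0, 0],
    [1, 26, -29, 0, 0],
    [1, 50, -56, 0, 2],
    [1, 77, -86, 0, 4],
    [1, 105, -117, 0, 6],
    [1, 133, -149, 0, 8],
    [1, 161, -180, 0, 10],
    [1, 189, -211, 0, 12],
    [1, 212, -237, 0, 14],
    [1, 228, -255, 0, 15],
    [1, 237, -265, 0, 15],
    [1, 240, -268, 0, 15],
  ],
)

```text
clock: 6.45
position: [438.7, -220.8, 247.7]
ee_rot: [-0.068, 0.998, 0.0, -0.001]
contact_force: [0.3, -0.6, -1.1]
gripper_width: 20.9
grasp_force: 58.8
```

drive_tool(
  targets=[
    [1, 0, 0, 0, 0],
    [1, 0, 0, 0, 0],
    [1, 0, 0, 0, 0],
  ],
)

```text
clock: 6.75
position: [440.2, -219.0, 248.2]
ee_rot: [-0.07, 0.998, 0.0, -0.0]
contact_force: [0.5, -0.7, -0.9]
gripper_width: 20.8
grasp_force: 58.8
```

Run:
```python
from h import *
s=arm.read_state();im=arm.get_image("wrist");cv2.imwrite("pics/w2.png",im)
print(s["position"],s["ee_rot"],s["gripper_width"])
for c in("green","red","yellow"):
  for b in blobs(im,c,60)[0]: p=onz("wrist",b[0],62,s);print(c,b,p.round(1),totool(s,p-s["position"]).round(1))
```

```text
[ 440.15402133 -219.01738986  248.24226018] [-6.97294668e-02  9.97565936e-01  7.36452585e-05 -1.23895506e-05] 20.80893547124255
green (array([318. , 177.8]), [312, 172, 13, 13, 138]) [ 439.3 -217.    62. ] [  0.5   2.  186.2]
red (array([ 7.6, 95.2]), [0, 38, 16, 108, 267]) [ 396.8 -556.6   62. ] [  89.9 -328.3  186.2]
red (array([ 13.9, 268.4]), [0, 260, 35, 28, 367]) [ 605.7 -576.    62. ] [-114.3 -376.6  186.2]
yellow (array([317.5, 139.1]), [313, 133, 10, 13, 103]) [ 396.3 -223.7   62. ] [ 44.1   1.4 186.2]
yellow (array([316.9, 274.2]), [289, 221, 56, 101, 4306]) [ 561.3 -201.1   62. ] [-122.4    0.8  186.2]
```

View pics/w2.png

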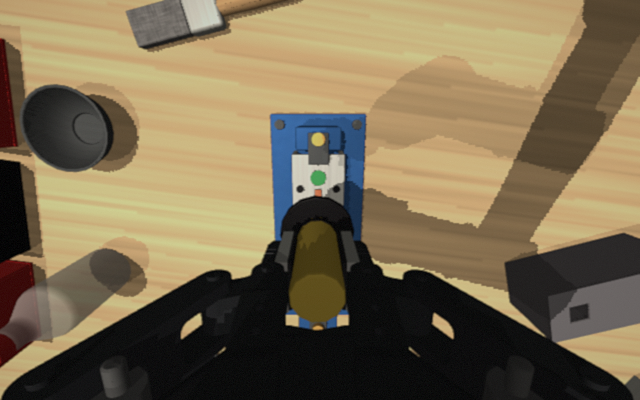

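The green dot is at (318,178), directly beneath the tool and matching the first measurement within 3 mm. The probe's handle is centred between the fingers at column 317. Next I descend to just above the start of the bead and check the tip in the scene view.

drive_tool(
  targets=[
    [1, -2, 0, 8, 0],
    [1, -5, 1, 22, 0],
    [1, -6.5, 1, 40, 0],
    [1, -6.5, 1, 56, 0],
    [1, -6.5, 1, 68, 0],
    [1, -6.5, 1, 76, 0],
    [1, -6.5, 1, 79, 0],
    [1, -6.5, 1, 80, 0],
    [1, -6.5, 1, 80, 0],
  ],
)

```text
clock: 7.7
position: [446.5, -218.1, 168.8]
ee_rot: [-0.069, 0.998, -0.0, 0.001]
contact_force: [0.2, -0.5, -1.0]
gripper_width: 20.6
grasp_force: 58.8
```

Run:
```python
from h import *
s=arm.read_state();im=arm.get_image("scene");cv2.imwrite("pics/s2.png",cv2.resize(im[80:290,120:340],None,fx=2.7,fy=2.7,interpolation=cv2.INTER_CUBIC))
print(s["position"],s["contact_force"],s["gripper_width"])
c=arm.camera_params("scene");f=200/np.tan(np.radians(c["fov_y"])/2)
K=np.array([[f,0,c["cx"]],[0,f,c["cy"]],[0,0,1]])
p=s["position"];tip=p-[0,0,93.7]
P=np.array([tip,[446.6,-217.5,63],[439.3,-218.5,62],[582.7,-198.9,62]])
uv=cv2.projectPoints(P,c["rvec"],c["tvec"],K,None)[0].reshape(-1,2)
print(uv.round(1),((uv-[120,80])*2.7).round(0))
```

```text
[ 446.48136219 -218.07453353  168.77450839] [ 0.18992655 -0.53038787 -1.01806834] 20.57022721766491
[[202.7 192.2]
 [204.  197.1]
 [203.1 195.5]
 [223.9 240.3]] [[223. 303.]
 [227. 316.]
 [224. 312.]
 [281. 433.]]
```

View pics/s2.png

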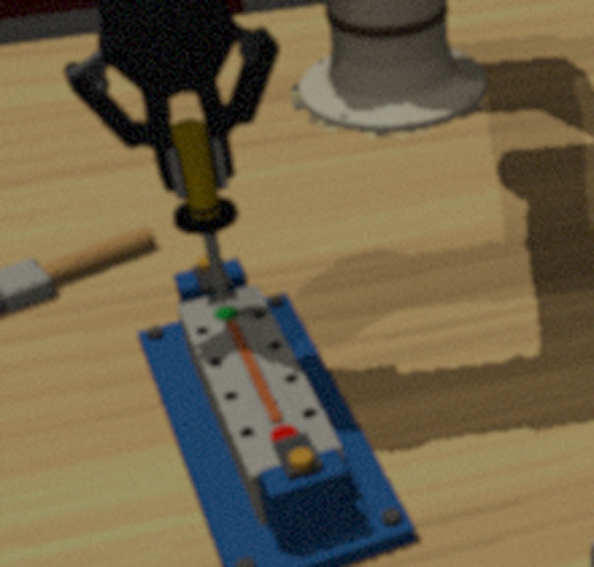

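The tip shows at about (222,300) in the crop, matching the predicted (223,303). It is on the seam line next to the green dot. I'll lower it to 4–5 mm above the bead and sweep.

drive_tool(
  targets=[
    [1, 0, 0.5, 2, 0],
    [1, 0, 0.5, 5, 0],
    [1, 0, 0.5, 7, 0],
    [1, 0, 0.5, 7, 0],
    [1, 0, 0.5, 7, 0],
    [1, 0, 0.5, 7, 0],
    [1, 0, 0.5, 7, 0],
    [1, 0, 0.5, 7, 0],
  ],
)

```text
clock: 8.55
position: [446.1, -217.5, 161.4]
ee_rot: [-0.069, 0.998, -0.0, 0.0]
contact_force: [0.2, -0.3, -1.0]
gripper_width: 20.6
grasp_force: 58.8
```

drive_tool(
  targets=[
    [1, -2, 0, 0, 0],
    [1, -5, 0, 0, 0],
    [1, -8, 0, 0, 0],
    [1, -11, 0, 0, 0],
    [1, -14, 0, 0, 0],
    [1, -17, 0, 0, 0],
    [1, -20, 0, 0, 0],
    [1, -23, 0, 0, 0],
    [1, -26, 0, 0, 0],
    [1, -29, 0, 0, 0],
    [1, -32, 0, 0, 0],
    [1, -35, 0, 0, 0],
  ],
)

```text
clock: 9.75
position: [480.9, -212.6, 161.3]
ee_rot: [-0.069, 0.998, 0.0, -0.0]
contact_force: [-0.1, -0.3, -1.4]
gripper_width: 20.8
grasp_force: 58.8
```

drive_tool(
  targets=[
    [1, -3, 0, 0, 0],
    [1, -6, 0, 0, 0],
    [1, -9, 0, 0, 0],
    [1, -12, 0, 0, 0],
    [1, -15, 0, 0, 0],
    [1, -18, 0, 0, 0],
    [1, -21, 0, 0, 0],
    [1, -24, 0, 0, 0],
    [1, -27, 0, 0, 0],
    [1, -30, 0, 0, 0],
    [1, -33, 0, 0, 0],
    [1, -36, 0, 0, 0],
  ],
)

```text
clock: 10.95
position: [516.6, -207.7, 161.3]
ee_rot: [-0.069, 0.998, 0.0, -0.0]
contact_force: [0.5, 0.4, -2.5]
gripper_width: 20.9
grasp_force: 58.8
```

drive_tool(
  targets=[
    [1, -3, 0, 0, 0],
    [1, -6, 0, 0, 0],
    [1, -9, 0, 0, 0],
    [1, -12, 0, 0, 0],
    [1, -15, 0, 0, 0],
    [1, -18, 0, 0, 0],
    [1, -21, 0, 0, 0],
    [1, -24, 0, 0, 0],
    [1, -27, 0, 0, 0],
    [1, -30, 0, 0, 0],
    [1, -33, 0, 0, 0],
    [1, -36, 0, 0, 0],
  ],
)

```text
clock: 12.15
position: [552.2, -202.7, 161.3]
ee_rot: [-0.069, 0.998, 0.0, -0.0]
contact_force: [0.8, -0.0, -1.6]
gripper_width: 20.4
grasp_force: 58.8
```

drive_tool(
  targets=[
    [1, -3, 0, 0, 0],
    [1, -6, 0, 0, 0],
    [1, -9, 0, 0, 0],
    [1, -12, 0, 0, 0],
    [1, -15, 0, 0, 0],
    [1, -18, 0, 0, 0],
    [1, -21, 0, 0, 0],
    [1, -23, 0, 0, 0],
    [1, -24, 0, 0, 0],
    [1, -24, 0, 0, 0],
    [1, -24, 0, 0, 0],
    [1, -24, 0, 0, 0],
  ],
)

```text
clock: 13.35
position: [575.6, -199.5, 161.3]
ee_rot: [-0.069, 0.998, 0.0, -0.0]
contact_force: [-0.1, 0.0, -1.4]
gripper_width: 20.5
grasp_force: 58.8
```

drive_tool(
  targets=[
    [1, 0, 0, 0, 0],
    [1, 0, 0, -4, 0],
    [1, 0, 0, -12, 0],
    [1, 0, 0, -25, 0],
    [1, 0, 0, -42, 0],
    [1, 0, 0, -60, 0],
    [1, 0, 0, -74, 0],
    [1, 0, 0, -83, 0],
    [1, 0, 0, -87, 0],
    [1, 0, 0, -87, 0],
  ],
)

```text
clock: 14.35
position: [575.9, -199.4, 249.0]
ee_rot: [-0.069, 0.998, -0.0, 0.001]
contact_force: [0.5, 0.3, -2.0]
gripper_width: 20.8
grasp_force: 58.8
```

Run:
```python
from h import *
s=arm.read_state();print(s["position"])
print(totool(s,np.array([556.5,120.2,248])-s["position"]).round(1))
```

```text
[ 575.89016058 -199.43590485  249.04236287]
[-24.8 319.3   1. ]
```

drive_tool(
  targets=[
    [1, -1, 10, 0, 0],
    [1, -3, 30, 0, -2],
    [1, -5, 60, 0, -4],
    [1, -8, 95, 0, -6],
    [1, -10, 130, 0, -8],
    [1, -13, 165, 0, -10],
    [1, -16, 200, 0, -12],
    [1, -18, 235, 0, -14],
    [1, -21, 266, 0, -15],
    [1, -23, 290, 0, -15],
    [1, -24, 307, 0, -15],
    [1, -25, 315, 0, -15],
  ],
)

```text
clock: 15.55
position: [556.6, 117.5, 247.7]
ee_rot: [-0.199, 0.98, -0.0, -0.001]
contact_force: [0.1, -0.1, -1.3]
gripper_width: 20.8
grasp_force: 58.8
```

drive_tool(
  targets=[
    [1, 0, 2, 0, 0],
    [1, 0, 2, 0, 0],
    [1, 0, 2, 0, 0],
    [1, 0, 2, 0, 0],
  ],
)

```text
clock: 15.95
position: [556.5, 117.0, 248.3]
ee_rot: [-0.198, 0.98, -0.0, -0.0]
contact_force: [0.7, -1.0, -1.4]
gripper_width: 20.8
grasp_force: 58.8
```

Run:
```python
from h import *
s=arm.read_state();print(s["position"])
print(totool(s,np.array([556.4,120.3,108.5])-s["position"]).round(1))
```

```text
[556.46761154 116.99348344 248.32782386]
[ -1.2   3.1 139.8]
```

drive_tool(
  targets=[
    [1, -1.2, 3, 5, 0],
    [1, -1.2, 3, 15, 0],
    [1, -1.2, 3, 30, 0],
    [1, -1.2, 3, 45, 0],
    [1, -1.2, 3, 58, 0],
    [1, -1.2, 3, 68, 0],
    [1, -1.2, 3, 76, 0],
    [1, -1.2, 3, 84, 0],
  ],
)

```text
clock: 16.75
position: [556.6, 121.1, 163.8]
ee_rot: [-0.199, 0.98, -0.0, 0.0]
contact_force: [-0.1, 0.1, -0.7]
gripper_width: 20.3
grasp_force: 58.8
```

drive_tool(
  targets=[
    [1, 0, 0, 8, 0],
    [1, 0, 0, 16, 0],
    [1, 0, 0, 24, 0],
    [1, 0, 0, 32, 0],
    [1, 0, 0, 39, 0],
    [1, 0, 0, 45, 0],
    [1, 0, 0, 50, 0],
    [1, 0, 0, 52, 0],
    [1, 0, 0, 52, 0],
  ],
)

```text
clock: 17.65
position: [556.3, 121.0, 112.1]
ee_rot: [-0.199, 0.98, -0.0, -0.0]
contact_force: [0.9, 0.2, -0.9]
gripper_width: 20.4
grasp_force: 58.8
```

drive_tool(
  targets=[
    [1, 0, 0, 1, 0],
    [1, 0, 0, 2, 0],
    [1, 0, 0, 3, 0],
    [1, 0, 0, 3.5, 0],
    [1, 0, 0, 3.5, 0],
  ],
)

```text
clock: 18.15
position: [556.4, 121.1, 108.8]
ee_rot: [-0.199, 0.98, -0.0, 0.0]
contact_force: [-0.3, -0.6, -1.6]
gripper_width: 20.5
grasp_force: 58.8
```

drive_tool(
  targets=[
    [1, 0, 0, 0.5, 0],
    [1, 0, 0, 1, 0],
    [1, 0, 0, 1, 0],
  ],
)

```text
clock: 18.45
position: [556.5, 121.1, 108.7]
ee_rot: [-0.199, 0.98, -0.0, 0.0]
contact_force: [-2.3, -0.1, 4.7]
gripper_width: 20.5
grasp_force: 59.4
```

The guard is now in contact with the stand (+6 N), so I'll open gradually and withdraw.

drive_tool(
  targets=[
    [0.4, 0, 0, 0, 0],
    [0.2, 0, 0, 0, 0],
    [0, 0, 0, 0, 0],
    [-0.5, 0, 0, 0, 0],
    [-1, 0, 0, 0, 0],
    [-1, 0, 0, 0, 0],
    [-1, 0, 0, 0, 0],
    [-1, 0, 0, 0, 0],
  ],
)

```text
clock: 19.25
position: [556.4, 121.1, 107.8]
ee_rot: [-0.199, 0.98, -0.0, -0.0]
contact_force: [-0.2, -0.4, -0.5]
gripper_width: 85.6
grasp_force: 0.0
```

drive_tool(
  targets=[
    [-1, 0, 0, -5, 0],
    [-1, 0, 0, -15, 0],
    [-1, 0, 0, -35, 0],
    [-1, 0, 0, -60, 0],
    [-1, 0, 0, -90, 0],
    [-1, 0, 0, -115, 0],
    [-1, 0, 0, -128, 0],
    [-1, 0, 0, -132, 0],
    [-1, 0, 0, -132, 0],
    [-1, 0, 0, -132, 0],
  ],
)

```text
clock: 20.25
position: [555.6, 120.9, 238.4]
ee_rot: [-0.198, 0.98, -0.0, -0.001]
contact_force: [-0.1, 0.2, 0.0]
gripper_width: 85.6
grasp_force: 0.0
```

Run:
```python
from h import *
s=arm.read_state();im=arm.get_image("wrist");cv2.imwrite("pics/w3.png",im);print(s["position"],s["gripper_width"])
for b in blobs(im,"yellow",100)[0]: print(b)
```

```text
[555.61786492 120.87489433 238.3810814 ] 85.55539655301352
(array([316.2, 197.5]), [304, 178, 26, 39, 803])
```

View pics/w3.png

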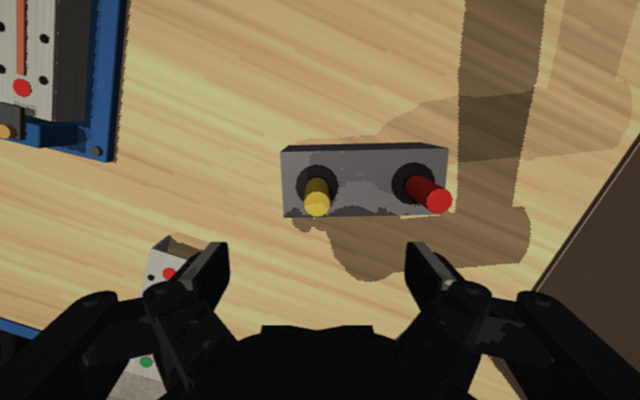

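The probe stands in its hole with its guard on top and its handle end at (317,204), as before the pick. The scriber is undisturbed.

```bash
python3 -c "
from bench import arm
print(arm.job_done())"
```

```text
the job is handed in; nothing more can be done
None
```

I guided the probe along the seam from green to red at about 3 cm/s, with its tip an estimated 4–5 mm above the bead, then put it back in its hole, released it and handed the job in at about 20 s; no verdict was shown.

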